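Assemble an aerosol impactor

TASK

Build up the impactor on its brass-flanged base, one part after another from the bottom: first the drum, then the red ring over the drum's boss, then the perforated nozzle stage, and last the knobbed cap. Each part must sit level and fully down on the one below before the next is added; set the parts down, never let them drop, and leave the sample dish that lies among them where it is.

Things in the scene. Friction and masses are not known exactly. Their poses are not given: they have to be found in the camera images.
- base_seat (a point): the fixed base: a brass-coloured square flange plate 92 x 92 x 10 mm with a black round pedestal of 66 mm diameter on it, whose shoulder is 30 mm above the table, and a small brass hose nipple on one side (sticking out to 54 mm from the axis, 13 to 25 mm above the table). On the shoulder stands a centring boss, 40 mm diameter, 12 mm high, its top edge chamfered down to 30 mm diameter. This point is on the axis at the height of the shoulder, z up
- drum_mid (a point): the drum (loose, about 0.2 kg): the largest loose black part, a plain black cylinder 66 mm in diameter and 44 mm high with a white band round its foot, and on its top a black boss 40 mm in diameter and 18 mm high (top edge chamfered to 30 mm). Recess in its underside: 45 mm diameter, 15 mm deep, to go over a boss. This point is on the axis 22 mm above its underside, z up
- ring_mid (a point): the ring (loose, about 30 g): an open flat red ring, 60 mm outside, 46 mm hole, 8 mm thick, lying flat; the surface below shows through it. It goes over the drum's boss and lies on the drum's shoulder. This point is its centre, 4 mm above its underside, z up
- nozzle_mid (a point): the nozzle stage (loose, about 0.15 kg): a black cylinder 54 mm in diameter and 28 mm high with a white band round its foot, and on its top a bright steel boss 40 mm in diameter and 12 mm high (top edge chamfered to 30 mm) perforated with a pattern of small holes. Recess in its underside: 45 mm diameter, 17 mm deep. This point is on the axis 14 mm above its underside, z up
- cap_knob (a point): the cap (loose, about 0.12 kg): a flat black disc 58 mm in diameter and 18 mm high, carrying in the middle of its top a dark grey cylindrical knob 28 mm in diameter and 22 mm high (so 40 mm in all). Recess in its underside: 45 mm diameter, 14.5 mm deep. This point is the middle of the knob, on the axis, 29 mm above the cap's underside, z up. (The similar knobbed black units 100 mm wide at the back of the table are other instruments.)
- dish_mid (a point): a sample dish, bystander, not to be moved: a closed disc 50 mm in diameter, 10 mm high, red rim with a solid black middle (two more like it lie further back). This point is its centre, 5 mm above the table

How it is judged:
By the outcome, as a careful person would: the job done as asked, in the order asked, and still so for the second after the job is handed in, with the robot touching nothing.
It also fails if it takes over 112 s, if anything falls off the work surface, if the arm or the gripper's body presses on something with over 40 N, if the wrist force passes 120 N, or if a joint passes its speed limit or range.

ROBOT

A 7-joint arm with a two-finger parallel gripper is mounted at the origin on the work surface. World frame = base frame: x ahead of the robot, y to its left, z up, the work surface at z = 0. Lengths are in m, angles in rad, forces in N, time in s.
With the tool pointing down it reaches from about 0.425 to 1.025 m from the base axis. Payload 9.4 kg.
Tool frame: the origin (TCP) lies between the finger pads; the fingertips stand 11 mm ahead of it and the grasp point (between the pads) lies 8 mm behind it; z points along the fingers, y is the direction in which the jaws open and shut (so a half turn about z gives the same grasp; the last joint's range is limited). The gripper opens to 85 mm and grips with 20 to 120 N. Pads are 22 mm wide; open, the fingers measure 114 mm over their backs; the gripper's body (76 mm by 85 mm) begins 54 mm behind the grasp point. The pads swing forward as they close: fully open they stand 13 mm farther back than shut.
Start: joints at [-1.252, 0.599, -0.003, 1.599, 0.002, 0.943, -0.08], TCP at [0.28, 0.669, 0.242] pointing down, gripper open.
Joint ranges: [-2.57, 2.57], [-0.35, 1.97], [-1.29, 1.29], [0.11, 2.56], [-1.05, 4.19], [0.11, 1.86], [-2.63, 2.63]. Speed limits (rad/s): [2.22, 2.22, 3.01, 3.01, 3.14, 3.14, 3.14].

INTERFACE

Orientations are given as [roll, pitch, yaw] about the fixed x, y, z axes, in that order (R = Rz(yaw) Ry(pitch) Rx(roll)).
In Python, from bench import ctrl gives the robot as it stands.
- The arm moves only by the tool step_arm, never from a script. Its argument "steps" is a list of rows, each a list of 2 entries, a list of its own where there are three numbers: the shift along the world's x, y, z in m, then the turn, a rotation vector about the world's x, y, z in rad. A call has 1 to 12 rows; each row is the pose to reach, as a shift and turn from the pose commanded when the call began; what a row does not reach only later rows make up. A row lasts 1/10 s, in which the tool goes at most 50 mm and 8.59 degrees, less where a joint would pass 70% of its speed; a pose out of reach is approached as far as the arm can. A call with a gripper value outside its range is refused whole. "jaw" is the opening, from -1 (shut) to 1 (fully open), set as the call begins (left out, the last holds). The fingers move at their own pace and stop on an object; the grip force is fixed at half the most. Time passes only in rows, so rows that repeat a pose let the fingers close. It gives the time, the measured TCP pose, the force and the opening at its end, in the units of the state.
- ctrl.read_state(): the state, without advancing time (a new reading comes with each control period).
- ctrl.get_image(name): name is "side" or "top"; returns the picture (400x640x3 uint8, red, green, blue); there is no depth.
- ctrl.camera_model(name): a dict with "intrinsics" (3x3 intrinsics, pixels), "dist_coeffs" ([k1, k2, p1, p2, k3] as OpenCV has them; the pictures are not rectified), "R" (3x3) and "t" (3): a world point X has camera coordinates R X + t. Camera axes: x right, y down, z forward; pixel columns grow to the right and rows downward; lengths in m; the calibration is good to about 2 mm. A picture is of the moment at which its call begins. camera_model takes no time and is no camera call.
- ctrl.sign_off(): hands the job in, once; it reports no verdict.
The state is a dict: "time_s": time; "q": joint angles; "joint_velocities": joint speeds; "tau": joint torques, N m; "eef_pos": TCP position; "orientation": TCP orientation; "contact_force": force on the tool from outside, world axes, zero at the start; "torque": the same for the moment, N m; "grip_width": finger opening in m.
Only numpy, scipy, OpenCV 4.12 (cv2) and the standard library are available. Lean on these libraries where they do the work, as an engineer would, in place of code of your own. Each camera call takes 0.05 s, during which the arm holds its last target.

## Working session

There is one attempt and no reset: what is moved stays moved. The work goes in short steps, Python scripts to look and compute and a tool call to move; the robot and the scene stay as the last step left them, time stands still between calls to the robot, and variables do not carry over. Pictures are saved under pics/ and viewed, and the job is handed in when it is done.

Besides the shell and the picture viewer there is one more tool, called after "Call:" as name(argument=value, ...) on one line, values as JSON. step_arm: Moves the arm, as the interface text tells. Its arguments: {"type":"object","properties":{"steps":{"type":"array"},"jaw":{"type":"number"}},"required":["steps"]}

```bash
ls; mkdir -p pics
python3 - <<'E'
from bench import ctrl
import cv2
s=ctrl.read_state(); print(s)
for n in("side","top"):
    im=ctrl.get_image(n); cv2.imwrite(f"pics/{n}0.png",im[:,:,::-1])
    m=ctrl.camera_model(n); print(n,m)
E
```

```text
pics
{'time_s': 0.0, 'q': array([-1.25173768,  0.60014931, -0.00255371,  1.6001368 ,  0.00177848,
        0.94290336, -0.07982749]), 'joint_velocities': array([ 0.00029267, -0.00165625,  0.00070959,  0.00027149,  0.0015743 ,
       -0.00082171,  0.00133533]), 'tau': array([ 2.34392588e-03, -7.76462746e+01,  1.56550739e+00, -2.58017725e+01,
        1.23098097e-02,  8.96416255e-03, -3.36456162e-05]), 'eef_pos': array([0.27931885, 0.66853316, 0.24139684]), 'orientation': array([-3.14000282e+00,  1.22515429e-04,  2.74586112e+00]), 'contact_force': array([-0.24296438, -0.23834936,  0.09028262]), 'torque': array([-0.01867682,  0.01639327,  0.08071509]), 'grip_width': 0.08553026608805067}
side {'intrinsics': array([[403.58922908,   0.        , 316.66805155],
       [  0.        , 403.58922908, 195.22728063],
       [  0.        ,   0.        ,   1.        ]]), 'dist_coeffs': array([0.03059603, 0.        , 0.        , 0.        , 0.        ]), 'R': array([[-0.70676896, -0.70744374,  0.00099351],
       [-0.34715704,  0.34560158, -0.87180361],
       [ 0.61640865, -0.61650864, -0.48985455]]), 't': array([0.38728272, 0.22682608, 0.6365912 ])}
top {'intrinsics': array([[464.15045045,   0.        , 323.46302858],
       [  0.        , 464.15045045, 202.17796438],
       [  0.        ,   0.        ,   1.        ]]), 'dist_coeffs': array([-0.03284498,  0.        ,  0.        ,  0.        ,  0.        ]), 'R': array([[ 4.35745705e-03, -9.99623647e-01, -2.70846071e-02],
       [-9.85478578e-01,  3.04887605e-04, -1.69799526e-01],
       [ 1.69743879e-01,  2.74311942e-02, -9.85106362e-01]]), 't': array([0.00636942, 0.55531619, 0.82505211])}
```

View pics/side0.png

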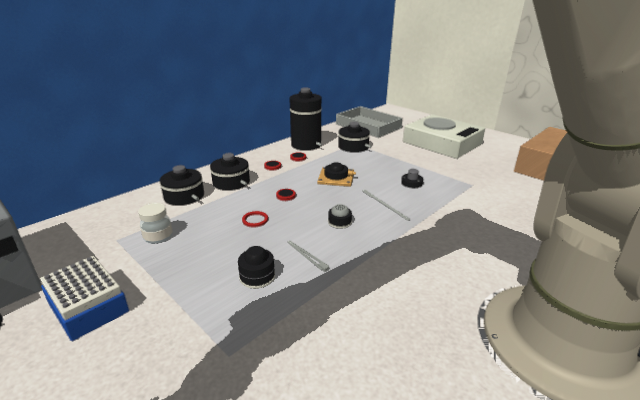

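View pics/top0.png

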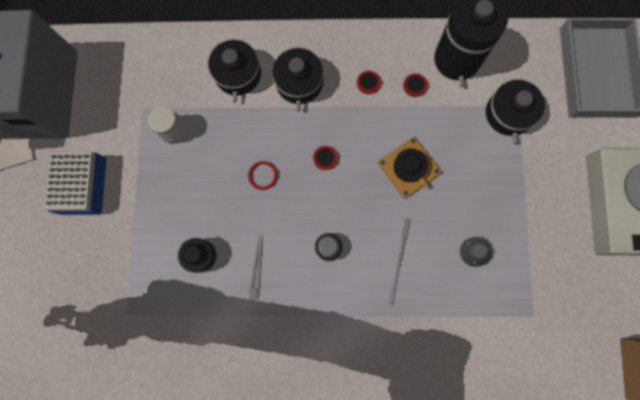

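The side view shows the drum at (256,265), ring (255,219), nozzle (340,215), cap (412,178), base (337,172) and dish (286,195). In the top view they're at drum (196,254), ring (263,175), nozzle (328,246), cap (477,250), base (411,166) and dish (325,157). Next I'll zoom in.

Run:
```python
import cv2,numpy as np
t=cv2.imread('pics/top0.png'); s=cv2.imread('pics/side0.png')
def crop(im,c,h=28): 
    x,y=c; return cv2.resize(im[y-h:y+h,x-h:x+h],(260,260),interpolation=cv2.INTER_NEAREST)
def br(i): return np.clip(i.astype(float)*1.0,0,255)
T=[(196,254),(411,166),(328,246),(477,250),(263,175)]
S=[(256,265),(337,172),(340,215),(412,178),(255,219)]
def g(im): return (255*(im/255.)**0.5).astype(np.uint8)
for k,(im,C) in dict(t=(t,T),s=(s,S)).items():
    a=[g(crop(im,c)) for c in C]; a.append(a[0]*0)
    cv2.imwrite(f'pics/z{k}.png',np.vstack([np.hstack(a[:3]),np.hstack(a[3:])]))
```

```text
(no output)
```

View pics/zt.png

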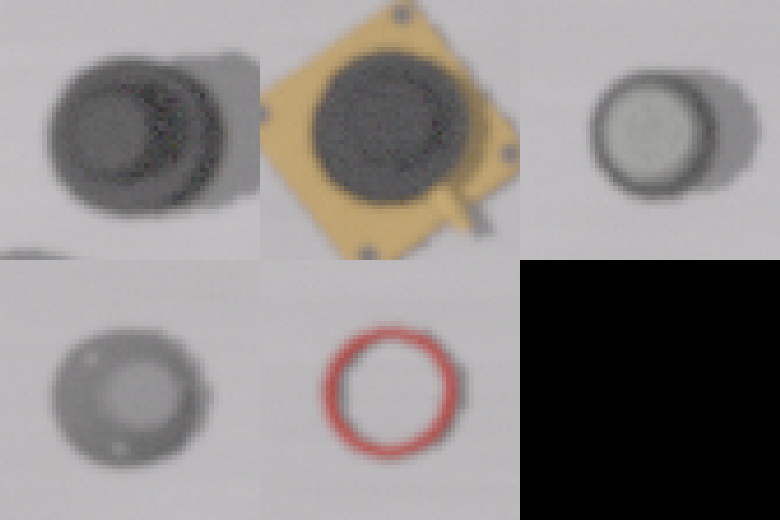

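View pics/zs.png

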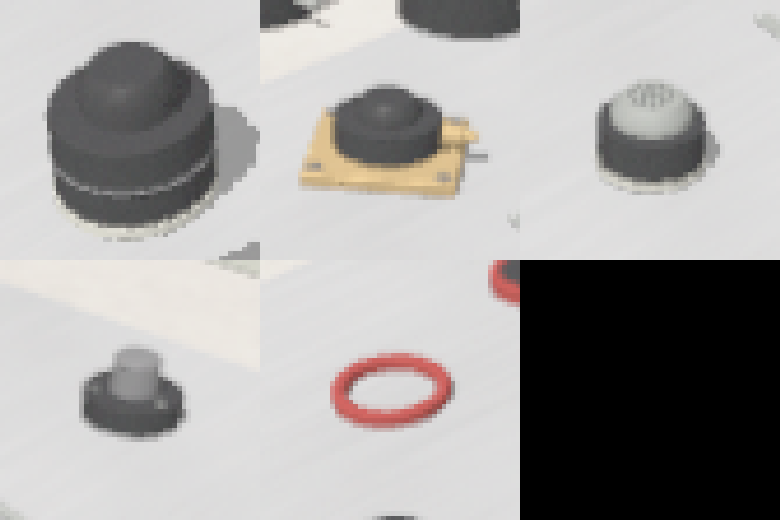

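```bash
cat > h.py <<'E'
import cv2,numpy as np
from bench import ctrl
from scipy.optimize import least_squares
def rays(n,p):
    m=ctrl.camera_model(n); R=m['R'];C=-R.T@m['t']
    u=cv2.undistortPoints(np.asarray(p,float).reshape(-1,1,2),m['intrinsics'],m['dist_coeffs']).reshape(-1,2)
    return C,np.c_[u,np.ones(len(u))]@R
def onplane(n,p,z):
    C,d=rays(n,p); return (C+d*((z-C[2])/d[:,2])[:,None])[:,:2]
def proj(n,X):
    m=ctrl.camera_model(n)
    return cv2.projectPoints(np.asarray(X,float).reshape(-1,1,3),cv2.Rodrigues(m['R'])[0],m['t'],m['intrinsics'],m['dist_coeffs'])[0].reshape(-1,2)
def circ(P,r=None):
    c0=P.mean(0)
    if r: f=lambda v:np.hypot(*(P-v[:2]).T)-r; x=[*c0]
    else: f=lambda v:np.hypot(*(P-v[:2]).T)-v[2]; x=[*c0,.03]
    return least_squares(f,x,loss='soft_l1',f_scale=.0007).x
def contour(im,c,test,h=30,up=6):
    x,y=c; s=im[y-h:y+h,x-h:x+h]
    s=cv2.resize(s,None,fx=up,fy=up,interpolation=cv2.INTER_CUBIC)
    m=test(s).astype(np.uint8)*255
    m=cv2.morphologyEx(m,cv2.MORPH_CLOSE,np.ones((7,7)))
    cs=cv2.findContours(m,cv2.RETR_EXTERNAL,cv2.CHAIN_APPROX_NONE)[0]
    k=max(cs,key=cv2.contourArea).reshape(-1,2)
    return (k+.5)/up-.5+[x-h,y-h]
E
python3 - <<'E'
from h import *
t=cv2.imread('pics/top0.png')
print('cam',rays('top',[[320,200]])[0],rays('side',[[320,200]])[0])
for y,x0,x1 in((254,172,226),(246,310,360),(252,455,500),(166,395,430)): print(t[y,x0:x1:2].max(1))
E
```

```text
cam [ 0.40717691 -0.01643445  0.90722902] [-0.03993664  0.58805325  0.50920012]
[145 146 137  79  40  35  36  41  41  36  40  38  39  37  22  12  22  24
  30  35  21  28  46  71  74  75  74]
[142 142 113  56  83 108 104 101  97 100 102 102  98  88  52  32  54  73
  73  77  82 128 141 140 141]
[138 136 114  70  68  67  63  65  77  83  89  87  88  86  87  83  63  46
  58  83 127 139 140]
[34 32 34 34 28 32 35 36 30 32 30 35 25 15 29 29 44 70]
```

```bash
cat >> h.py <<'E'
def fit(n,im,c,test,z,r,angs,h=30):
    k=contour(im,c,test,h)
    P=onplane(n,k,z)
    a=np.arctan2(*(k-k.mean(0)).T[::-1]); 
    lo,hi=np.radians(angs)
    sel=((a-lo)%(2*np.pi))<=(hi-lo)
    return circ(P[sel],r),circ(P[sel])
E
python3 - <<'E'
from h import *
t=cv2.imread('pics/top0.png')
lt=lambda v:(lambda s:s.max(2)<v)
red=lambda s:(s[:,:,2].astype(int)-s[:,:,1]>40)
# angles image: 0 right,90 down,180 left
for nm,c,te,z,r,an in [('drum',(196,254),lt(92),.044,.033,(110,250)),
 ('base',(411,166),lt(60),.030,.033,(120,330)),
 ('noz',(328,246),lt(92),.028,.027,(100,280)),
 ('noz2',(328,246),lt(45),.028,.027,(0,359)),
 ('cap',(477,250),lt(92),.018,.029,(70,290)),
 ('cap2',(477,250),lt(73),.018,.029,(0,359)),
 ('ring',(263,175),red,.008,.030,(0,360)),
 ('dish',(325,157),lambda s:red(s)|lt(60)(s),.010,.025,(0,360))]:
    print(nm,*[np.round(v,4) for v in fit('top',t,c,te,z,r,an)])
s=cv2.imread('pics/side0.png')
for nm,c,te,z,r,an in [('ring',(255,219),red,.004,.030,(0,360)),('dish',(286,195),red,.006,.025,(0,360))]:
    print('side',nm,*[np.round(v,4) for v in fit('side',s,c,te,z,r,an,20 if nm=='ring' else 14)])
E
```

```text
drum [0.4566 0.2472] [0.4565 0.2485 0.0319]
base [ 0.6307 -0.1617] [ 0.6302 -0.1622  0.0335]
noz [ 0.4737 -0.0027] [ 0.4737 -0.0021  0.0265]
noz2 [0.4768 0.0045] [ 0.4737 -0.0026  0.0229]
cap [ 0.4652 -0.2809] [ 0.4652 -0.2798  0.028 ]
cap2 [ 0.4652 -0.2828] [ 0.4653 -0.2827  0.0282]
ring [0.6175 0.1313] [0.6175 0.1313 0.0294]
dish [0.6529 0.0064] [0.6529 0.0064 0.0246]
side ring [0.6205 0.1311] [0.6206 0.1315 0.0333]
side dish [0.6547 0.0067] [0.6544 0.0076 0.0304]
```

Run:
```python
from h import *
for n,p,z,u in [('drum',(.4566,.2478),.03,256.2),('base',(.6305,-.162),.022,336.6),('noz',(.4737,-.0024),.02,340.1),('cap',(.4652,-.2815),.012,412.5),('knob',(.4652,-.2815),.029,413.4)]:
    print(n,proj('side',[*p,z]),u, proj('top',[*p,z]))
```

```text
drum [[257.050173   264.05279422]] 256.2 [[197.12762998 254.95525967]]
base [[337.05995664 170.87566217]] 336.6 [[410.67624973 166.4591996 ]]
noz [[340.44378203 214.57643718]] 340.1 [[328.8543847  246.76034274]]
cap [[412.14576412 179.50776337]] 412.5 [[474.77589322 251.70583474]]
knob [[412.89276649 173.85111978]] 413.4 [[477.4328076  251.11793613]]
```

Both views agree to within about 1 to 2 mm. I'll start by moving above the drum.

Call:
step_arm(steps=[[[0.176, -0.421, -0.05], [0, 0, 0]], [[0.176, -0.421, -0.05], [0, 0, 0]], [[0.176, -0.421, -0.05], [0, 0, 0]], [[0.176, -0.421, -0.05], [0, 0, 0]], [[0.176, -0.421, -0.05], [0, 0, 0]], [[0.176, -0.421, -0.05], [0, 0, 0]], [[0.176, -0.421, -0.05], [0, 0, 0]], [[0.176, -0.421, -0.05], [0, 0, 0]], [[0.176, -0.421, -0.05], [0, 0, 0]], [[0.176, -0.421, -0.05], [0, 0, 0]], [[0.176, -0.421, -0.05], [0, 0, 0]], [[0.176, -0.421, -0.05], [0, 0, 0]]], jaw=1)

```text
time_s: 1.3
eef_pos: [0.4552, 0.2492, 0.1923]
orientation: [3.141, -0.0, 2.747]
contact_force: [-0.3, -0.2, 0.2]
grip_width: 0.0855
```

Call:
step_arm(steps=[[[0.0, 0.0, -0.05], [0, 0, 0]], [[0.0, 0.0, -0.09], [0, 0, 0]], [[0.0, 0.0, -0.12], [0, 0, 0]], [[0.0, 0.0, -0.145], [0, 0, 0]], [[0.0, 0.0, -0.16], [0, 0, 0]], [[0.0, 0.0, -0.166], [0, 0, 0]], [[0.0, 0.0, -0.166], [0, 0, 0]], [[0.0, 0.0, -0.166], [0, 0, 0]]])

```text
time_s: 2.1
eef_pos: [0.4555, 0.249, 0.0268]
orientation: [3.141, 0.0, 2.747]
contact_force: [0.6, -0.1, 0.5]
grip_width: 0.0856
```

```bash
cat > look.py <<'E'
from h import *
import sys
k=sys.argv[1]; a=[]
for n,i in(('side',2),('top',4)):
    c=list(map(int,sys.argv[i:i+2])); im=ctrl.get_image(n)[:,:,::-1]; cv2.imwrite(f'pics/{n}_{k}.png',im)
    x=min(max(c[0],50),590);y=min(max(c[1],50),350)
    a.append((255*(cv2.resize(im[y-50:y+50,x-50:x+50],(390,390),interpolation=cv2.INTER_CUBIC)/255.)**.5).astype(np.uint8))
cv2.imwrite(f'pics/l_{k}.png',np.hstack(a)); s=ctrl.read_state()
print(s['time_s'],s['eef_pos'].round(4),s['contact_force'].round(1),s['grip_width'])
E
python3 look.py a 256 255 196 240
```

```text
2.2 [0.4558 0.2486 0.0272] [-0.1  1.2  0.2] 0.08546505600755552
```

View pics/l_a.png

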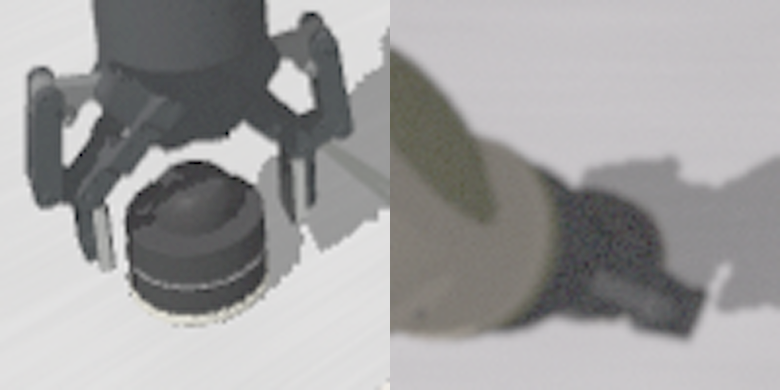

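The drum sits centred between the open pads in the side view, so I'll close the jaws.

Call:
step_arm(steps=[[[0, 0, 0], [0, 0, 0]], [[0, 0, 0], [0, 0, 0]], [[0, 0, 0], [0, 0, 0]], [[0, 0, 0], [0, 0, 0]], [[0, 0, 0], [0, 0, 0]], [[0, 0, 0], [0, 0, 0]], [[0, 0, 0], [0, 0, 0]], [[0, 0, 0], [0, 0, 0]]], jaw=-1)

```text
time_s: 3.0
eef_pos: [0.4561, 0.2485, 0.0275]
orientation: [3.14, 0.001, 2.746]
contact_force: [-0.3, 0.3, 11.3]
grip_width: 0.0641
```

```bash
python3 look.py b 256 255 196 240
```

```text
3.1 [0.4561 0.2485 0.0275] [-1.   0.8 11.5] 0.06472329932166317
```

View pics/l_b.png

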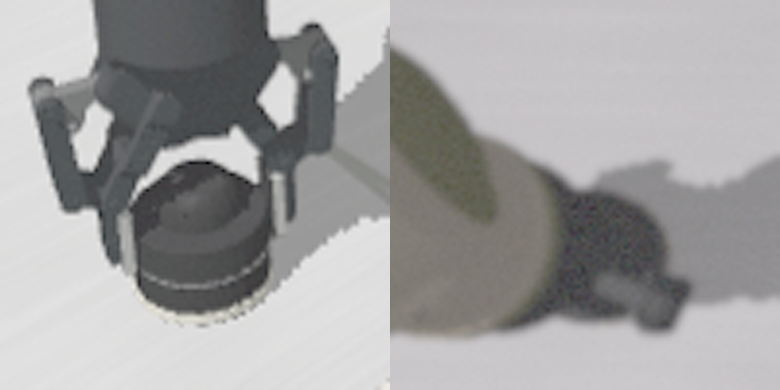

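Call:
step_arm(steps=[[[0, 0, 0.015], [0, 0, 0]], [[0, 0, 0.05], [0, 0, 0]], [[0, 0, 0.09], [0, 0, 0]], [[0.01, -0.03, 0.11], [0, 0, 0]], [[0.03, -0.07, 0.11], [0, 0, 0]], [[0.05, -0.115, 0.11], [0, 0, 0]], [[0.068, -0.16, 0.11], [0, 0, 0]], [[0.085, -0.2, 0.11], [0, 0, 0]], [[0.102, -0.24, 0.11], [0, 0, 0]], [[0.119, -0.28, 0.11], [0, 0, 0]], [[0.136, -0.32, 0.11], [0, 0, 0]], [[0.153, -0.36, 0.11], [0, 0, 0]]])

```text
time_s: 4.3
eef_pos: [0.6086, -0.1141, 0.1364]
orientation: [-3.142, -0.0, 2.745]
contact_force: [1.1, -0.4, -2.0]
grip_width: 0.064
```

Call:
step_arm(steps=[[[0.01, -0.03, 0], [0, 0, 0]], [[0.021, -0.05, 0], [0, 0, 0]], [[0.021, -0.05, 0], [0, 0, 0]], [[0.021, -0.05, 0], [0, 0, 0]], [[0.021, -0.05, -0.02], [0, 0, 0]], [[0.021, -0.05, -0.04], [0, 0, 0]], [[0.021, -0.05, -0.05], [0, 0, 0]], [[0.021, -0.05, -0.05], [0, 0, 0]], [[0.021, -0.05, -0.05], [0, 0, 0]]])

```text
time_s: 5.2
eef_pos: [0.6296, -0.1614, 0.0867]
orientation: [3.141, -0.0, 2.747]
contact_force: [0.4, 0.6, -2.2]
grip_width: 0.0643
```

```bash
python3 look.py c 337 165 411 166
```

```text
5.3 [ 0.63   -0.1619  0.0872] [-0.4 -0.7 -3.1] 0.06455646336423575
```

View pics/l_c.png

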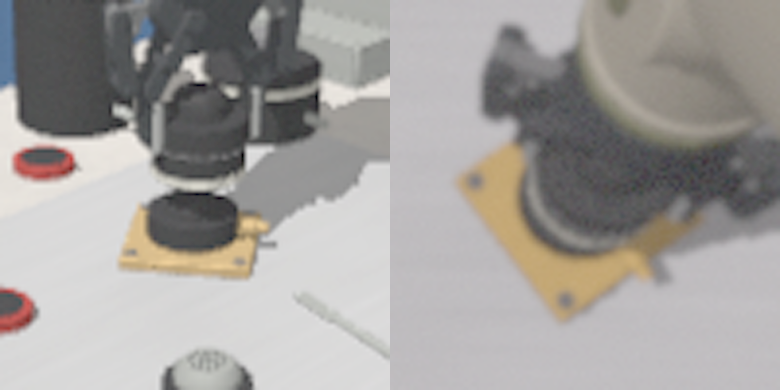

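Run:
```python
from h import *
print(proj('side',[[.63,-.162,.02],[.63,-.162,.085],[.635,-.162,.085],[.63,-.157,.085]]))
```

```text
[[337.17477935 171.58453677]
 [337.80774169 149.75826432]
 [336.43412811 149.2421267 ]
 [336.54534837 150.27532722]]
```

Run:
```python
from h import *
s=cv2.imread('pics/side_c.png').max(2)
for r in list(range(146,156,1))+list(range(166,177,2)):
    print(r,s[r,318:370])
```

```text
146 [ 15  37 130  95  39  29  30  30 106 109  77  31  22  32  32  32  30  29
  30  29  27  27  26  25  28  27  31  33  33  32  28  24  17  61 102  59
  27  24  25  26  19  18  15  15  17  18  17  43  60  66  69  72]
147 [ 33  70 180 129  50  31  30  32 106 110  76  33  30  31  32  32  32  33
  34  31  31  31  33  32  32  33  32  32  30  27  22  17  16  61 103  54
  26  25  24  24  19  17  17  18  18  17  19  17  24  42  60  75]
148 [132 144 147  88  38  31  33  31 106 109  76  37  27  30  32  32  31  30
  32  32  33  33  31  29  30  29  28  27  22  18  18  16  18  60 104  55
  26  24  25  24  21  18  16  18  17  16  17  18  16  30  76  90]
149 [217 214 214 151  66  31  35  34 106 109  76  37  27  26  28  27  27  28
  30  30  30  29  27  23  23  24  24  23  20  19  18  15  16  58  95  50
  23  26  24  23  20  18  17  15  15  16  17  15  30  62  86  94]
150 [213 214 215 216 114  38  30  30 106 110  76  36  28  28  27  27  27  26
  28  26  24  27  24  25  24  24  21  22  20  20  20  16  22  49  46  30
  25  25  26  25  18  19  17  16  17  30  33  48  64  85  89  90]
151 [215 215 217 218
[... 1655 characters left out ...]
 88  88  88 120 126 176 185 184 184 183 184 183 183]
172 [187 188 174 183 186 186  99  34  26  28  29  32  31  33  33  34  34  33
  32  32  32  33  33  32  30  30  25  20  16  33  89 199 214 214 185 207
 192 153 101  88 120 176 185 184 183 183 183 183 182 184 183 183]
174 [189 183 187 188 187 188 107  40  27  27  27  26  27  28  27  27  25  26
  25  26  25  24  25  23  22  23  20  19  18  44 114 125 129 132 117 110
 119 110 120 172 183 183 183 183 183 183 183 183 184 184 186 187]
176 [184 203 191 188 188 187 188 111  42  27  26  27  26  27  27  27  27  26
  26  25  24  25  24  22  21  20  21  18  22  98 124 127 178 140  96  87
 152 162 162 162 178 182 182 182 183 184 185 186 186 186 186 185]
```

Run:
```python
from h import *
t=cv2.imread('pics/top_c.png')
c=t[140:190,385:450]; cv2.imwrite('pics/zc.png',(255*(cv2.resize(c,None,fx=12,fy=12,interpolation=cv2.INTER_NEAREST)/255.)**.5).astype(np.uint8))
for n,X in (('base',(.6305,-.162,.03)),('drum',(.6300,-.1619,.060))):
    a=np.radians(np.arange(0,360,30)); P=np.c_[X[0]+.033*np.cos(a),X[1]+.033*np.sin(a),0*a+X[2]]
    print(n,((proj('top',P)-[385,140]+.5)*12).round(0).tolist())
```

```text
base [[316.0, 114.0], [215.0, 141.0], [142.0, 213.0], [117.0, 312.0], [147.0, 411.0], [224.0, 484.0], [328.0, 511.0], [430.0, 484.0], [503.0, 411.0], [527.0, 311.0], [496.0, 212.0], [419.0, 140.0]]
drum [[346.0, 63.0], [241.0, 91.0], [166.0, 165.0], [140.0, 267.0], [171.0, 370.0], [251.0, 446.0], [358.0, 473.0], [464.0, 445.0], [539.0, 370.0], [564.0, 267.0], [532.0, 164.0], [452.0, 90.0]]
```

View pics/zc.png

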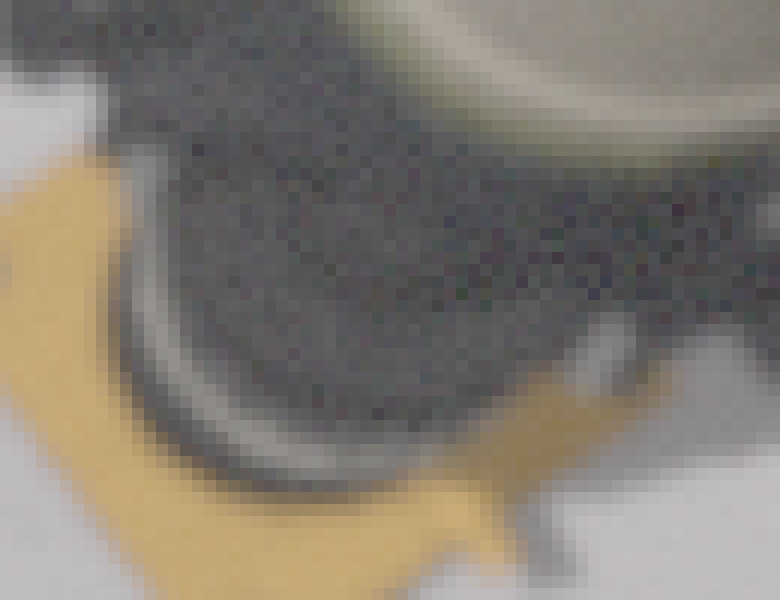

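Relative to the base, the drum appears about 2 mm short in x in both views and at most 1 to 2 mm off in y. I'll shift by (+2, +1) mm and lower it.

Call:
step_arm(steps=[[[0.002, 0.001, -0.005], [0, 0, 0]], [[0.002, 0.001, -0.01], [0, 0, 0]], [[0.002, 0.001, -0.015], [0, 0, 0]], [[0.002, 0.001, -0.018], [0, 0, 0]], [[0.002, 0.001, -0.021], [0, 0, 0]], [[0.002, 0.001, -0.024], [0, 0, 0]], [[0.002, 0.001, -0.025], [0, 0, 0]], [[0.002, 0.001, -0.025], [0, 0, 0]]])

```text
time_s: 6.1
eef_pos: [0.6316, -0.161, 0.0611]
orientation: [3.142, 0.0, 2.746]
contact_force: [0.5, -0.1, -3.0]
grip_width: 0.0643
```

Call:
step_arm(steps=[[[0, 0, -0.001], [0, 0, 0]], [[0, 0, -0.002], [0, 0, 0]], [[0, 0, -0.003], [0, 0, 0]], [[0, 0, -0.003], [0, 0, 0]], [[0, 0, -0.003], [0, 0, 0]]])

```text
time_s: 6.6
eef_pos: [0.6316, -0.161, 0.0583]
orientation: [3.142, 0.0, 2.746]
contact_force: [0.8, 0.8, -2.6]
grip_width: 0.0641
```

```bash
python3 look.py d 337 165 411 166
```

```text
6.7 [ 0.6316 -0.161   0.0583] [ 1.6 -0.6 -3.5] 0.0644361064387222
```

View pics/l_d.png

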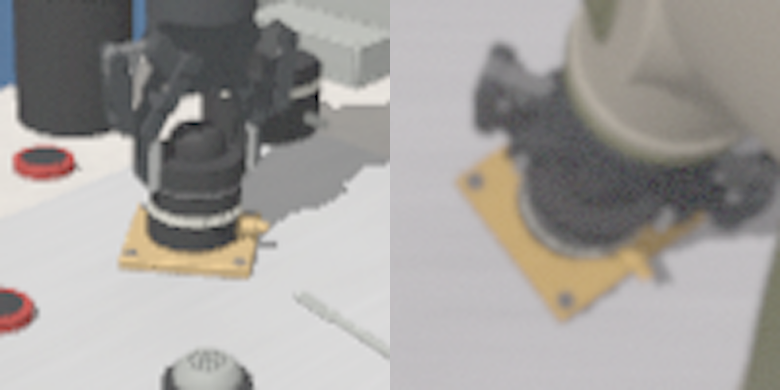

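The drum is down over the base's boss, with less than 1 mm left to contact. I'll lower to touch.

Call:
step_arm(steps=[[[0, 0, -0.0005], [0, 0, 0]], [[0, 0, -0.001], [0, 0, 0]], [[0, 0, -0.001], [0, 0, 0]], [[0, 0, -0.001], [0, 0, 0]]])

```text
time_s: 7.1
eef_pos: [0.6316, -0.1611, 0.0577]
orientation: [3.142, 0.001, 2.746]
contact_force: [-0.7, 0.4, 5.0]
grip_width: 0.0642
```

Call:
step_arm(steps=[[[0, 0, -0.0005], [0, 0, 0]], [[0, 0, -0.0005], [0, 0, 0]]])

```text
time_s: 7.3
eef_pos: [0.6317, -0.1611, 0.0577]
orientation: [3.142, 0.001, 2.746]
contact_force: [-2.7, 1.1, 9.4]
grip_width: 0.064
```

Call:
step_arm(steps=[[[0, 0, 0], [0, 0, 0]], [[0, 0, 0], [0, 0, 0]], [[0, 0, 0], [0, 0, 0]], [[0, 0, 0], [0, 0, 0]], [[0, 0, 0], [0, 0, 0]], [[0, 0, 0], [0, 0, 0]]], jaw=1)

```text
time_s: 7.9
eef_pos: [0.6315, -0.161, 0.0567]
orientation: [-3.142, -0.0, 2.746]
contact_force: [-0.6, -0.6, -0.3]
grip_width: 0.0854
```

Call:
step_arm(steps=[[[0, 0, 0.015], [0, 0, 0]], [[0, 0, 0.04], [0, 0, 0]], [[0, 0, 0.08], [0, 0, 0]], [[0, 0, 0.11], [0, 0, 0]], [[0, 0.04, 0.11], [0, 0, 0]], [[0, 0.08, 0.11], [0, 0, 0]], [[0, 0.12, 0.11], [0, 0, 0]], [[0, 0.16, 0.11], [0, 0, 0]], [[-0.005, 0.2, 0.11], [0, 0, 0]], [[-0.01, 0.24, 0.11], [0, 0, 0]], [[-0.012, 0.27, 0.11], [0, 0, 0]], [[-0.012, 0.292, 0.11], [0, 0, 0]]])

```text
time_s: 9.1
eef_pos: [0.619, 0.134, 0.168]
orientation: [3.14, 0.0, 2.748]
contact_force: [0.5, -0.4, -0.3]
grip_width: 0.0856
```

```bash
python3 look.py e 337 165 411 166
```

```text
9.2 [0.6192 0.1357 0.168 ] [-0.4  0.5  0. ] 0.08574463353296204
```

View pics/l_e.png

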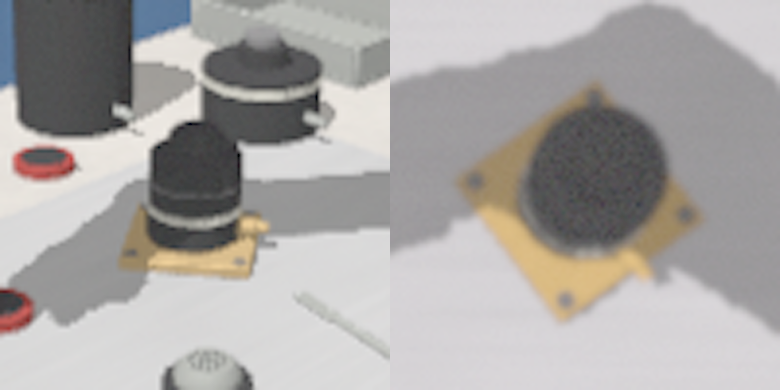

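View pics/side_e.png

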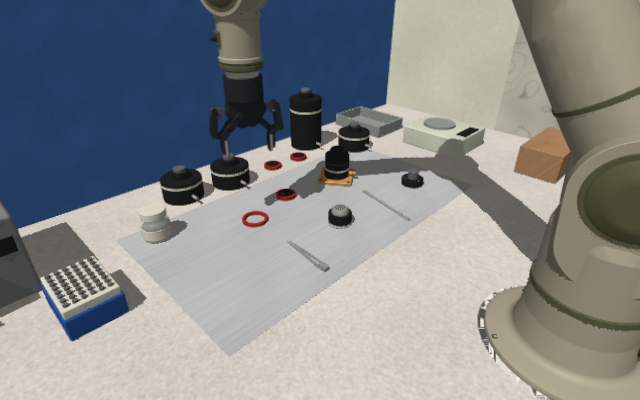

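The drum is seated level on the base. The ring is at (255,219) in the side view, so I'll descend over it.

Call:
step_arm(steps=[[[0.0, 0.0, -0.0], [0, 0, 0]], [[0.0, 0.0, -0.04], [0, 0, 0]], [[0.0, 0.0, -0.08], [0, 0, 0]], [[0.0, 0.0, -0.11], [0, 0, 0]], [[0.0, 0.0, -0.13], [0, 0, 0]], [[0.0, 0.0, -0.14], [0, 0, 0]], [[0.0, 0.0, -0.145], [0, 0, 0]], [[0.0, 0.0, -0.148], [0, 0, 0]], [[0.0, 0.0, -0.148], [0, 0, 0]], [[0.0, 0.0, -0.148], [0, 0, 0]]])

```text
time_s: 10.2
eef_pos: [0.6201, 0.131, 0.0198]
orientation: [3.141, 0.001, 2.746]
contact_force: [0.3, 0.0, -0.6]
grip_width: 0.0852
```

```bash
python3 look.py f 255 215 263 175
```

```text
10.3 [0.62   0.131  0.0196] [-0.2  0.1 -0.3] 0.08556289535145319
```

View pics/l_f.png

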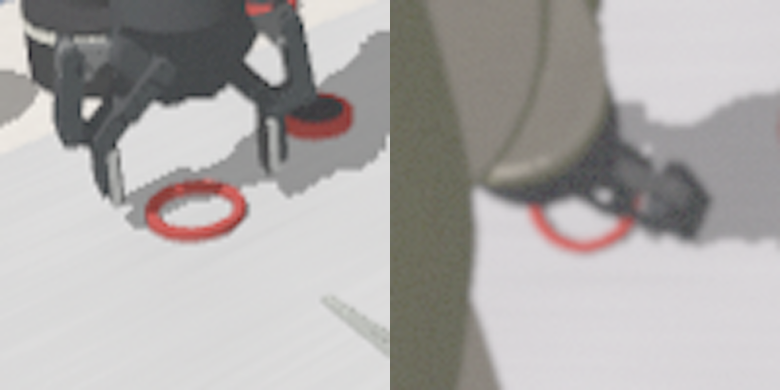

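The pads straddle the ring centrally in the side view: their midpoint falls at the ring's centre once the tip height is allowed for. I'll lower 6 mm and close.

Call:
step_arm(steps=[[[0, 0, -0.003], [0, 0, 0]], [[0, 0, -0.006], [0, 0, 0]], [[0, 0, -0.006], [0, 0, 0]]])

```text
time_s: 10.6
eef_pos: [0.6193, 0.131, 0.0124]
orientation: [-3.141, -0.0, 2.746]
contact_force: [0.2, 0.6, 0.2]
grip_width: 0.0856
```

Call:
step_arm(steps=[[[0, 0, 0], [0, 0, 0]], [[0, 0, 0], [0, 0, 0]], [[0, 0, 0], [0, 0, 0]], [[0, 0, 0], [0, 0, 0]], [[0, 0, 0], [0, 0, 0]], [[0, 0, 0], [0, 0, 0]], [[0, 0, 0], [0, 0, 0]], [[0, 0, 0], [0, 0, 0]]], jaw=-1)

```text
time_s: 11.4
eef_pos: [0.6196, 0.131, 0.0138]
orientation: [3.141, 0.0, 2.746]
contact_force: [-2.3, -1.0, 10.0]
grip_width: 0.0546
```

```bash
python3 look.py g 255 215 263 175
```

```text
11.5 [0.6195 0.1309 0.0138] [-3.2  0.8 10.9] 0.054529854960152814
```

View pics/l_g.png

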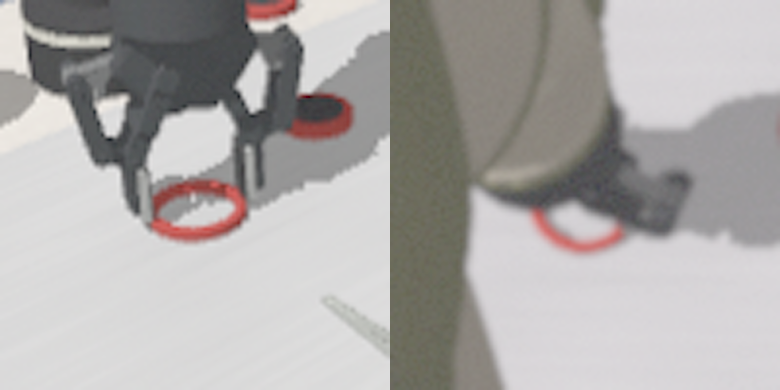

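The gripper reads 54.5 mm on the 60 mm ring, which is a few mm less than I'd expect. I'll lift slightly and check.

Call:
step_arm(steps=[[[0, 0, 0.005], [0, 0, 0]], [[0, 0, 0.02], [0, 0, 0]], [[0, 0, 0.04], [0, 0, 0]], [[0, 0, 0.06], [0, 0, 0]], [[0, 0, 0.06], [0, 0, 0]]])

```text
time_s: 12.0
eef_pos: [0.6211, 0.1313, 0.0761]
orientation: [3.139, 0.004, 2.746]
contact_force: [-0.8, -0.5, -0.0]
grip_width: 0.054
```

```bash
python3 look.py i 255 200 263 175
```

```text
12.1 [0.6199 0.131  0.0737] [-0.2  0.4 -0.3] 0.05370899233729932
```

View pics/l_i.png

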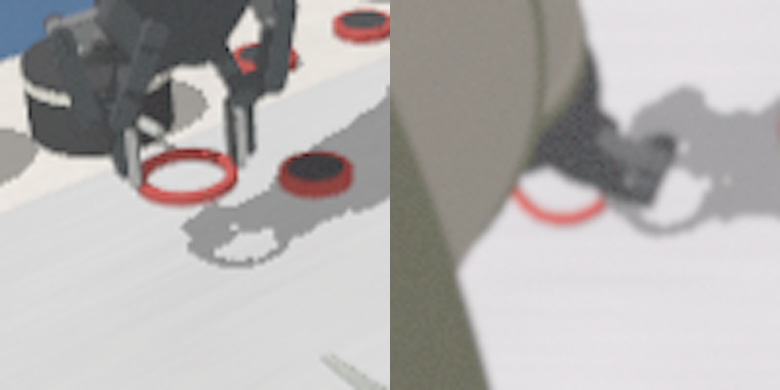

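Run:
```python
from h import *
red=lambda s:(s[:,:,2].astype(int)-s[:,:,1]>40)
s=cv2.imread('pics/side_i.png');t=cv2.imread('pics/top_i.png')
print(fit('side',s,(253,195),red,.064,.030,(0,360),15))
k=contour(s,(253,195),red,15); print(cv2.fitEllipse(k.astype(np.float32)))
s0=cv2.imread('pics/side0.png');k=contour(s0,(255,219),red,18); print(cv2.fitEllipse(k.astype(np.float32)))
print(fit('top',t,(257,170),red,.068,.030,(20,160),25))
```

```text
(array([0.62360017, 0.12884781]), array([0.62404774, 0.1292153 , 0.03298264]))
((252.55966186523438, 195.0127410888672), (14.893033027648926, 25.879114151000977), 83.09009552001953)
((254.42906188964844, 218.489501953125), (16.05824089050293, 26.509803771972656), 82.93335723876953)
(array([0.56011537, 0.13400946]), array([0.61688068, 0.13148141, 0.02845069]))
```

The ring hangs level and is held about where it lay. Now I'll carry it over the drum.

Call:
step_arm(steps=[[[0, 0, 0.03], [0, 0, 0]], [[0, 0, 0.055], [0, 0, 0]], [[0, -0.04, 0.055], [0, 0, 0]], [[0, -0.08, 0.055], [0, 0, 0]], [[0, -0.12, 0.055], [0, 0, 0]], [[0.004, -0.16, 0.055], [0, 0, 0]], [[0.008, -0.2, 0.055], [0, 0, 0]], [[0.012, -0.24, 0.055], [0, 0, 0]], [[0.0125, -0.27, 0.055], [0, 0, 0]], [[0.0125, -0.292, 0.055], [0, 0, 0]], [[0.0125, -0.292, 0.055], [0, 0, 0]], [[0.0125, -0.292, 0.055], [0, 0, 0]]])

```text
time_s: 13.3
eef_pos: [0.6315, -0.1611, 0.1269]
orientation: [3.142, -0.001, 2.745]
contact_force: [0.6, 1.0, 0.1]
grip_width: 0.0541
```

Call:
step_arm(steps=[[[0, 0, -0.005], [0, 0, 0]], [[0, 0, -0.01], [0, 0, 0]], [[0, 0, -0.015], [0, 0, 0]], [[0, 0, -0.015], [0, 0, 0]], [[0, 0, -0.015], [0, 0, 0]]])

```text
time_s: 13.8
eef_pos: [0.632, -0.1607, 0.1125]
orientation: [-3.141, -0.0, 2.746]
contact_force: [-0.1, 0.1, -0.7]
grip_width: 0.0538
```

```bash
python3 look.py j 337 150 411 166
```

```text
13.9 [ 0.6322 -0.1609  0.1129] [0.1 0.1 0.2] 0.05416690312113221
```

View pics/l_j.png

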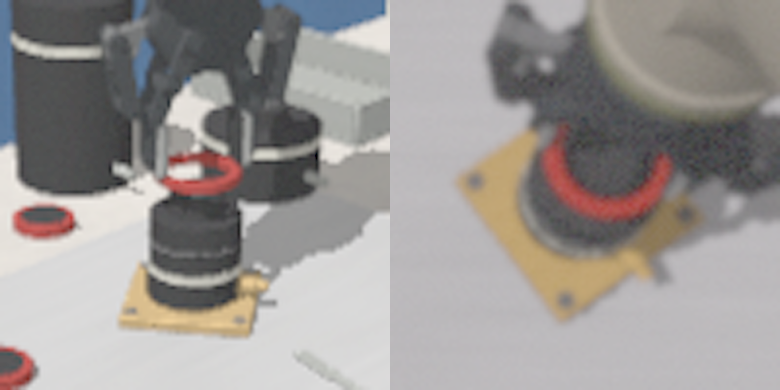

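```bash
cat > meas.py <<'E'
from h import *
import sys
def edges(im,rows,x0,x1,th):
    r=[]
    for y in rows:
        v=im[y,x0:x1].max(1).astype(float); i=np.where(v<th)[0]
        if len(i)==0: continue
        a,b=i[0],i[-1]
        f=lambda p,q:(v[p]-th)/(v[p]-v[q]) if v[p]!=v[q] else 0
        r.append((x0+a-1+f(a-1,a),x0+b+1-f(b+1,b)))
    return np.array(r)
E
python3 - <<'E'
from meas import *
red=lambda s:(s[:,:,2].astype(int)-s[:,:,1]>40)
s=cv2.imread('pics/side_j.png');t=cv2.imread('pics/top_j.png')
k=contour(s,(338,144),red,13); print('ring px',k.min(0),k.max(0),cv2.fitEllipse(k.astype(np.float32)))
e=edges(s,range(156,166),318,356,60); print(e.round(1).tolist()); m=np.median(e,0);print(m,m.mean())
print(proj('side',[[.6316,-.161,.055],[.6316,-.161,.103]]))
print(fit('side',s,(338,144),red,.103,.030,(0,360),13), 'side ring')
print(fit('top',t,(411,166),red,.107,.030,(0,180),25),'top ring')
te=cv2.imread('pics/top_e.png')
for a in((150,290),(160,260)): print(fit('top',te,(411,162),lambda s:s.max(2)<45,.074,.033,a),'top drum')
E
```

```text
ring px [327.75 138.75] [348.58333333 149.41666667] ((338.0687561035156, 144.1763916015625), (10.701028823852539, 19.35516929626465), 87.75613403320312)
[[325.4, 348.4], [325.4, 348.4], [325.4, 348.4], [325.3, 348.4], [325.4, 348.4], [325.6, 348.8], [325.8, 348.6], [325.7, 348.6], [325.4, 348.6], [325.4, 348.6]]
[325.43129657 348.49      ] 336.9606482861401
[[336.82766799 159.92646931]
 [337.29227072 143.42046753]]
(array([ 0.62612251, -0.15713323]), array([ 0.62684476, -0.15762449,  0.03057975])) side ring
(array([ 0.62991734, -0.15869396]), array([ 0.63054772, -0.1587194 ,  0.03053283])) top ring
(array([ 0.62867729, -0.16073668]), array([ 0.62268738, -0.16753614,  0.04100349])) top drum
(array([ 0.65628905, -0.10758982]), array([ 0.62014524, -0.1718645 ,  0.04564175])) top drum
```

Run:
```python
from meas import *
te=cv2.imread('pics/top_e.png')
for th in (45,50,55,60):
  for a in((-110,30),(-135,45)): print(th,a,fit('top',te,(411,162),lambda s:s.max(2)<th,.074,.033,a,26))
print(te[157,385:440].max(1)); print(te[130:190,411].max(1))
```

```text
45 (-110, 30) (array([ 0.63024662, -0.15838046]), array([ 0.63137424, -0.16023377,  0.03116075]))
45 (-135, 45) (array([ 0.62995844, -0.15851395]), array([ 0.63140793, -0.16080383,  0.03075535]))
50 (-110, 30) (array([ 0.6306233 , -0.15878719]), array([ 0.63135141, -0.1600799 ,  0.03173258]))
50 (-135, 45) (array([ 0.63030918, -0.15893254]), array([ 0.63142304, -0.16078421,  0.03120568]))
55 (-110, 30) (array([ 0.63093947, -0.15919159]), array([ 0.63138525, -0.1600064 ,  0.03221017]))
55 (-135, 45) (array([ 0.63060006, -0.15935796]), array([ 0.63146895, -0.16079349,  0.03161453]))
60 (-110, 30) (array([ 0.63124701, -0.15956908]), array([ 0.63144179, -0.15994463,  0.03264073]))
60 (-135, 45) (array([ 0.63087883, -0.15975909]), array([ 0.6315284 , -0.16079363,  0.03199237]))
[ 97  99  98  99  99 101  99  99  99  98  89  71  49  27  32  28  29  22
  25  26  28  28  20  27  32  24  29  29  30  30  26  27  28  28  26  29
  29  22  28  29  24  24  27  27  30  31  45  67  86  94  96  96  95  96
  95]
[ 98  97 100  96  99  96  95  92  88  77  69  64  60  42  29  30  33  28
  26  29  30  31  30  24  29  28  31  29  27  32  29  27  22  28  27  29
  27  21  27  25  29  30  26  30  29  29  27  34  39  58  87 110 137 170
 186 189 189 190 191 190]
```

Both views put the ring within about 1.5 mm of the drum axis. I'll correct by +1.5 mm in x and lower it.

Call:
step_arm(steps=[[[0.0015, 0, 0], [0, 0, 0]], [[0.0015, 0, -0.004], [0, 0, 0]], [[0.0015, 0, -0.008], [0, 0, 0]], [[0.0015, 0, -0.012], [0, 0, 0]], [[0.0015, 0, -0.016], [0, 0, 0]], [[0.0015, 0, -0.019], [0, 0, 0]], [[0.0015, 0, -0.021], [0, 0, 0]], [[0.0015, 0, -0.022], [0, 0, 0]], [[0.0015, 0, -0.022], [0, 0, 0]]])

```text
time_s: 14.8
eef_pos: [0.6335, -0.161, 0.0906]
orientation: [-3.142, -0.0, 2.746]
contact_force: [0.1, -0.3, -0.8]
grip_width: 0.054
```

```bash
python3 look.py k 337 150 411 166
```

```text
14.9 [ 0.6336 -0.1611  0.0909] [-0.  -0.1 -0.1] 0.05398114622382937
```

View pics/l_k.png

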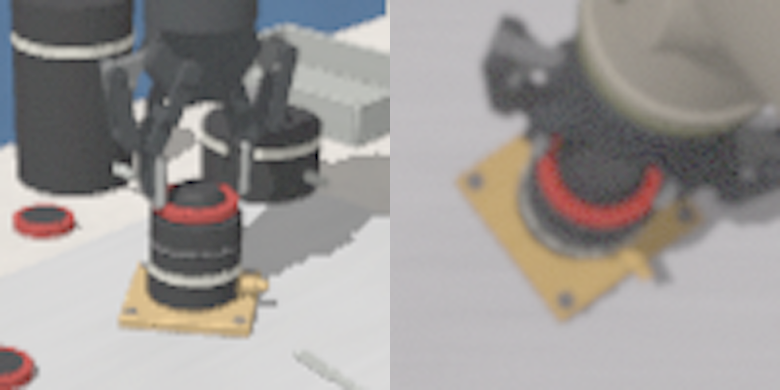

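The ring is around the drum's boss and level, with about 3 mm to go. I'll lower until I feel contact.

Call:
step_arm(steps=[[[0, 0, -0.001], [0, 0, 0]], [[0, 0, -0.002], [0, 0, 0]], [[0, 0, -0.003], [0, 0, 0]], [[0, 0, -0.003], [0, 0, 0]]])

```text
time_s: 15.3
eef_pos: [0.6336, -0.1611, 0.088]
orientation: [-3.142, 0.0, 2.746]
contact_force: [-0.8, -0.4, 2.6]
grip_width: 0.0539
```

Call:
step_arm(steps=[[[0, 0, -0.0005], [0, 0, 0]], [[0, 0, -0.0005], [0, 0, 0]]])

```text
time_s: 15.5
eef_pos: [0.6336, -0.1611, 0.088]
orientation: [-3.142, 0.0, 2.746]
contact_force: [-2.5, 0.6, 7.9]
grip_width: 0.0539
```

Call:
step_arm(steps=[[[0, 0, 0], [0, 0, 0]], [[0, 0, 0], [0, 0, 0]], [[0, 0, 0], [0, 0, 0]], [[0, 0, 0], [0, 0, 0]], [[0, 0, 0], [0, 0, 0]], [[0, 0, 0], [0, 0, 0]]], jaw=1)

```text
time_s: 16.1
eef_pos: [0.6335, -0.161, 0.0872]
orientation: [-3.142, -0.0, 2.746]
contact_force: [0.1, 0.4, -0.5]
grip_width: 0.0853
```

Call:
step_arm(steps=[[[0, 0, 0.015], [0, 0, 0]], [[0, 0, 0.04], [0, 0, 0]], [[0, 0, 0.07], [0, 0, 0]], [[-0.02, 0.02, 0.08], [0, 0, 0]], [[-0.05, 0.05, 0.08], [0, 0, 0]], [[-0.08, 0.08, 0.08], [0, 0, 0]], [[-0.11, 0.11, 0.08], [0, 0, 0]], [[-0.135, 0.135, 0.08], [0, 0, 0]], [[-0.159, 0.159, 0.08], [0, 0, 0]], [[-0.159, 0.159, 0.08], [0, 0, 0]]])

```text
time_s: 17.1
eef_pos: [0.4715, 0.0007, 0.1683]
orientation: [3.142, -0.001, 2.75]
contact_force: [0.6, 0.3, -0.1]
grip_width: 0.0854
```

```bash
python3 look.py m 337 150 411 160
```

```text
17.2 [ 0.4749 -0.0016  0.1684] [ 1.1 -0.1 -0.7] 0.08559675051611453
```

View pics/l_m.png

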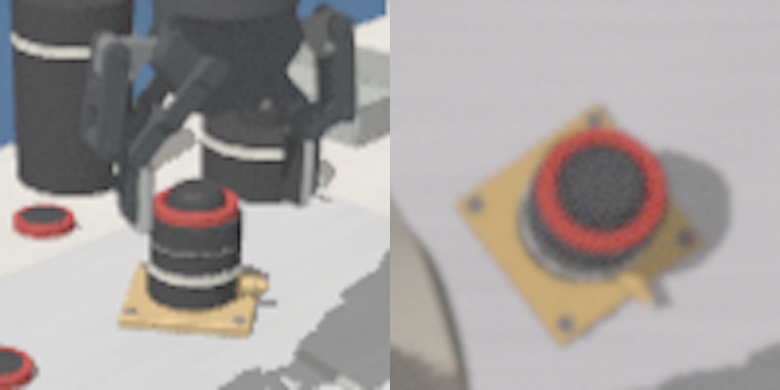

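The ring lies flat and concentric on the drum shoulder. I'll descend on the nozzle stage.

Call:
step_arm(steps=[[[0, 0, -0.04], [0, 0, 0]], [[0, 0, -0.08], [0, 0, 0]], [[0, 0, -0.11], [0, 0, 0]], [[0, 0, -0.13], [0, 0, 0]], [[0, 0, -0.145], [0, 0, 0]], [[0, 0, -0.152], [0, 0, 0]], [[0, 0, -0.152], [0, 0, 0]], [[0, 0, -0.152], [0, 0, 0]]])

```text
time_s: 18.0
eef_pos: [0.4751, -0.0025, 0.0157]
orientation: [3.141, 0.001, 2.745]
contact_force: [-0.3, -0.3, -1.0]
grip_width: 0.0854
```

```bash
python3 look.py n 340 210 329 240
python3 - <<'E'
from meas import *
red=lambda s:(s[:,:,2].astype(int)-s[:,:,1]>40)
t=cv2.imread('pics/top_m.png')
print(fit('top',t,(411,160),red,.082,.030,(0,360),25),'top ring')
E
```

```text
18.1 [ 0.4751 -0.0023  0.0161] [ 0.5 -0.9 -0.5] 0.08510190591007416
(array([ 0.63135504, -0.15976254]), array([ 0.63148924, -0.15979699,  0.03072043])) top ring
```

View pics/l_n.png

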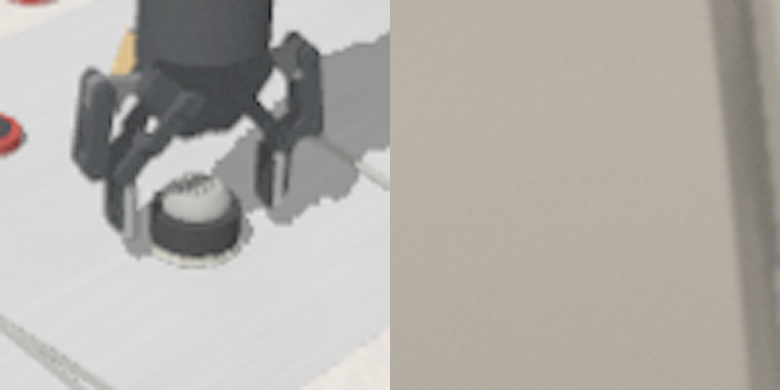

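Call:
step_arm(steps=[[[0, 0, 0], [0, 0, 0]], [[0, 0, 0], [0, 0, 0]], [[0, 0, 0], [0, 0, 0]], [[0, 0, 0], [0, 0, 0]], [[0, 0, 0], [0, 0, 0]], [[0, 0, 0], [0, 0, 0]], [[0, 0, 0], [0, 0, 0]], [[0, 0, 0], [0, 0, 0]]], jaw=-1)

```text
time_s: 18.9
eef_pos: [0.4748, -0.002, 0.0162]
orientation: [3.141, 0.001, 2.746]
contact_force: [-0.8, 0.1, 12.1]
grip_width: 0.0521
```

```bash
python3 look.py o 340 210 329 240
```

```text
19.0 [ 0.4749 -0.002   0.0162] [-0.9  0.1 12.7] 0.05217144952421325
```

View pics/l_o.png

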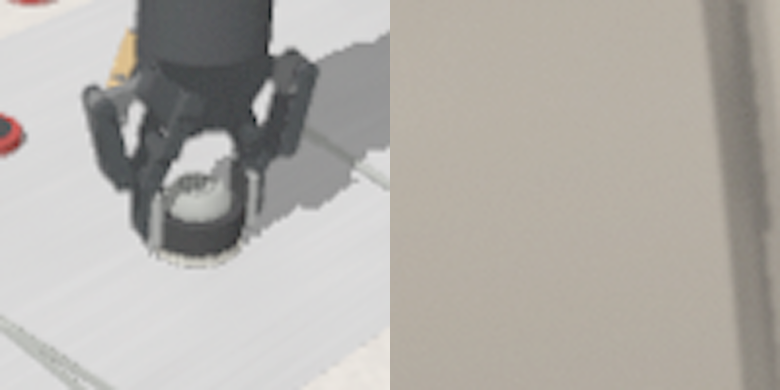

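The nozzle is gripped squarely. I'll lift it and carry it to the stack.

Call:
step_arm(steps=[[[0, 0, 0.015], [0, 0, 0]], [[0, 0, 0.05], [0, 0, 0]], [[0, 0, 0.09], [0, 0, 0]], [[0, 0, 0.12], [0, 0, 0]], [[0.025, -0.025, 0.125], [0, 0, 0]], [[0.05, -0.05, 0.125], [0, 0, 0]], [[0.08, -0.08, 0.125], [0, 0, 0]], [[0.105, -0.105, 0.125], [0, 0, 0]], [[0.13, -0.13, 0.125], [0, 0, 0]], [[0.15, -0.15, 0.125], [0, 0, 0]], [[0.1575, -0.159, 0.125], [0, 0, 0]], [[0.1575, -0.159, 0.125], [0, 0, 0]]])

```text
time_s: 20.2
eef_pos: [0.632, -0.1623, 0.1398]
orientation: [-3.141, -0.0, 2.744]
contact_force: [-0.2, 0.2, -1.7]
grip_width: 0.0518
```

Call:
step_arm(steps=[[[0, 0, -0.01], [0, 0, 0]], [[0, 0, -0.02], [0, 0, 0]], [[0, 0, -0.025], [0, 0, 0]], [[0, 0, -0.025], [0, 0, 0]], [[0, 0, -0.025], [0, 0, 0]]])

```text
time_s: 20.7
eef_pos: [0.6319, -0.1606, 0.1151]
orientation: [-3.142, -0.0, 2.746]
contact_force: [-0.6, 0.4, -1.7]
grip_width: 0.0518
```

```bash
python3 look.py p 337 140 411 160;python3 - <<'E'
from meas import *
s=cv2.imread('pics/side_p.png')
for r in range(124,168,2):
  e=edges(s,[r],318,358,60); print(r,e.round(1).tolist(),e.mean().round(2))
print(proj('side',[[.632,-.161,z] for z in (.055,.11,.12,.13)]))
E
```

```text
20.8 [ 0.6322 -0.1609  0.1156] [ 0.  -0.6 -1.1] 0.051812622155170046Traceback (most recent call last):
  File "<stdin>", line 4, in <module>
  File "meas.py", line 10, in edges
    r.append((x0+a-1+f(a-1,a),x0+b+1-f(b+1,b)))
                                     ~^^^^^^^
  File "meas.py", line 9, in <lambda>
    f=lambda p,q:(v[p]-th)/(v[p]-v[q]) if v[p]!=v[q] else 0
                                          ~^^^
IndexError: index 40 is out of bounds for axis 0 with size 40
```

View pics/l_p.png

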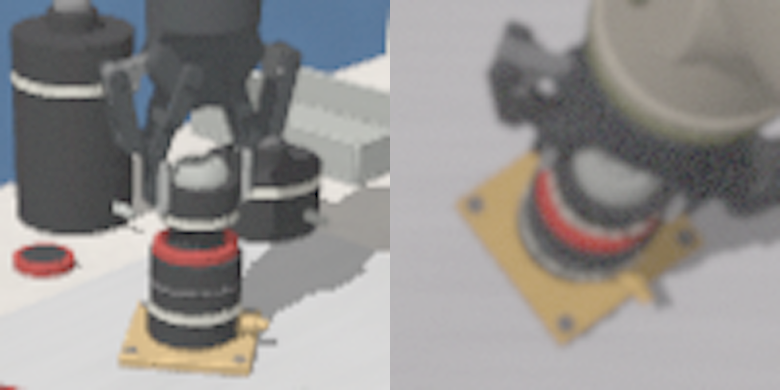

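Run:
```python
from meas import *
s=cv2.imread('pics/side_p.png');t=cv2.imread('pics/top_p.png')
def z(c): return (255*(cv2.resize(c,(400,400),interpolation=cv2.INTER_NEAREST)/255.)**.5).astype(np.uint8)
cv2.imwrite('pics/zp.png',np.hstack([z(s[125:165,317:357]),z(t[140:180,390:430])]))
for nm,r,zz in(('noz',.027,.0995),('ring',.03,.082),('boss',.02,.087),('drum',.033,.07)):
    a=np.radians(np.arange(0,360,15)); X=np.c_[.632+r*np.cos(a),-.161+r*np.sin(a),0*a+zz]
    p=(proj('side',X)-[317,125]+.5)*10; q=(proj('top',X)-[390,140]+.5)*10+[400,0]
    print(nm,'side',p.min(0).round(),p.max(0).round(),'top',q.min(0).round(),q.max(0).round())
```

```text
noz side [105. 163.] [308. 241.] top [523.  10.] [825. 302.]
ring side [ 93. 219.] [316. 307.] top [493.  23.] [822. 341.]
boss side [131. 216.] [280. 274.] top [552.  68.] [773. 281.]
drum side [ 81. 255.] [326. 354.] top [469.  27.] [825. 372.]
```

View pics/zp.png

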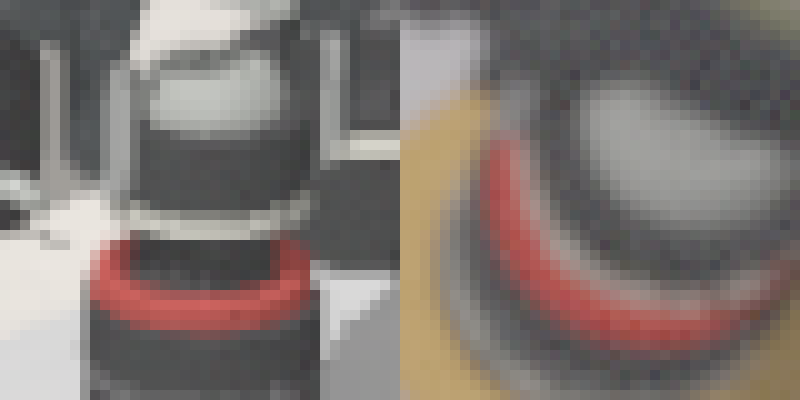

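In both views the nozzle is within about 1.5 mm of the boss axis. I'll shift (+1, +0.5) mm and lower.

Call:
step_arm(steps=[[[0.001, 0.0005, -0.003], [0, 0, 0]], [[0.001, 0.0005, -0.006], [0, 0, 0]], [[0.001, 0.0005, -0.009], [0, 0, 0]], [[0.001, 0.0005, -0.011], [0, 0, 0]], [[0.001, 0.0005, -0.013], [0, 0, 0]], [[0.001, 0.0005, -0.015], [0, 0, 0]], [[0.001, 0.0005, -0.0155], [0, 0, 0]], [[0.001, 0.0005, -0.0155], [0, 0, 0]]])

```text
time_s: 21.6
eef_pos: [0.633, -0.1606, 0.0997]
orientation: [-3.142, -0.0, 2.746]
contact_force: [0.2, 0.8, -0.8]
grip_width: 0.0517
```

Call:
step_arm(steps=[[[0, 0, -0.0007], [0, 0, 0]], [[0, 0, -0.0014], [0, 0, 0]], [[0, 0, -0.0014], [0, 0, 0]], [[0, 0, -0.0014], [0, 0, 0]]])

```text
time_s: 22.0
eef_pos: [0.6331, -0.1606, 0.0984]
orientation: [3.142, 0.0, 2.746]
contact_force: [0.1, 0.1, -0.8]
grip_width: 0.0517
```

```bash
python3 look.py q 337 140 411 160
```

```text
22.1 [ 0.6331 -0.1606  0.0984] [ 0.8  0.1 -0.3] 0.05212224813225481
```

View pics/l_q.png

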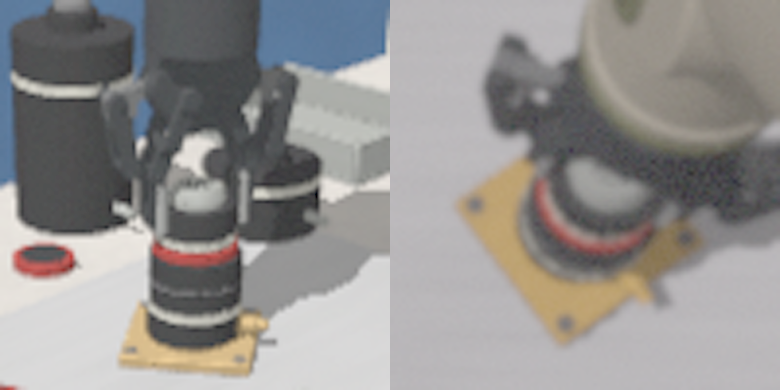

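The nozzle is over the boss, just above the ring. I'll touch down in half-millimetre steps.

Call:
step_arm(steps=[[[0, 0, -0.0005], [0, 0, 0]], [[0, 0, -0.001], [0, 0, 0]], [[0, 0, -0.001], [0, 0, 0]], [[0, 0, -0.001], [0, 0, 0]]])

```text
time_s: 22.5
eef_pos: [0.6331, -0.1605, 0.0983]
orientation: [-3.142, 0.001, 2.746]
contact_force: [-2.5, 0.6, 8.4]
grip_width: 0.0521
```

Call:
step_arm(steps=[[[0, 0, 0], [0, 0, 0]], [[0, 0, 0], [0, 0, 0]], [[0, 0, 0], [0, 0, 0]], [[0, 0, 0], [0, 0, 0]], [[0, 0, 0], [0, 0, 0]], [[0, 0, 0], [0, 0, 0]]], jaw=1)

```text
time_s: 23.1
eef_pos: [0.633, -0.1605, 0.0973]
orientation: [3.142, -0.0, 2.746]
contact_force: [-0.6, -0.1, -0.5]
grip_width: 0.0858
```

Call:
step_arm(steps=[[[0, 0, 0.015], [0, 0, 0]], [[0, 0, 0.04], [0, 0, 0]], [[0, 0, 0.075], [0, 0, 0]], [[-0.02, -0.015, 0.09], [0, 0, 0]], [[-0.05, -0.036, 0.09], [0, 0, 0]], [[-0.085, -0.062, 0.09], [0, 0, 0]], [[-0.12, -0.087, 0.09], [0, 0, 0]], [[-0.15, -0.109, 0.09], [0, 0, 0]], [[-0.1675, -0.1215, 0.09], [0, 0, 0]], [[-0.1675, -0.1215, 0.07], [0, 0, 0]], [[-0.1675, -0.1215, 0.05], [0, 0, 0]], [[-0.1675, -0.1215, 0.05], [0, 0, 0]]])

```text
time_s: 24.3
eef_pos: [0.4646, -0.2819, 0.1466]
orientation: [3.141, -0.002, 2.745]
contact_force: [-0.3, 0.2, -0.4]
grip_width: 0.0854
```

```bash
python3 look.py r 350 150 411 160
```

```text
24.4 [ 0.4658 -0.282   0.1481] [ 0.9 -0.3 -0. ] 0.08565257066406035
```

View pics/l_r.png

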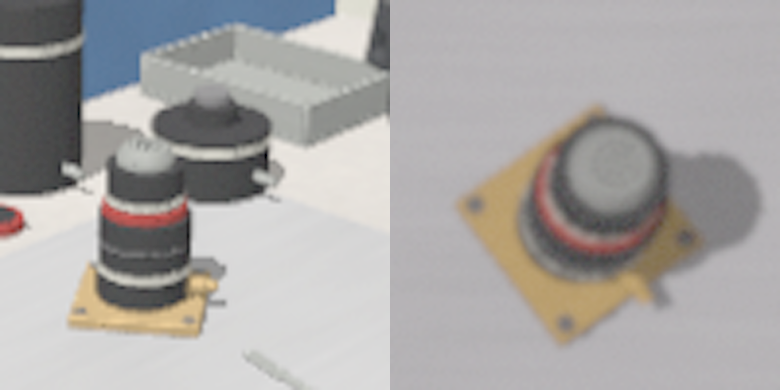

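The nozzle stage sits level on the ring. I'll descend on the cap.

Call:
step_arm(steps=[[[0, 0, -0.04], [0, 0, 0]], [[0, 0, -0.07], [0, 0, 0]], [[0, 0, -0.09], [0, 0, 0]], [[0, 0, -0.11], [0, 0, 0]], [[0, 0, -0.125], [0, 0, 0]], [[0, 0, -0.132], [0, 0, 0]], [[0, 0, -0.132], [0, 0, 0]], [[0, 0, -0.132], [0, 0, 0]]])

```text
time_s: 25.2
eef_pos: [0.4661, -0.2823, 0.0163]
orientation: [-3.141, 0.001, 2.746]
contact_force: [0.9, 0.4, -0.5]
grip_width: 0.0858
```

```bash
python3 look.py s 412 170 477 250
```

```text
25.3 [ 0.466  -0.2823  0.0164] [-0.3  0.6 -0.4] 0.08524807332274612
```

View pics/l_s.png

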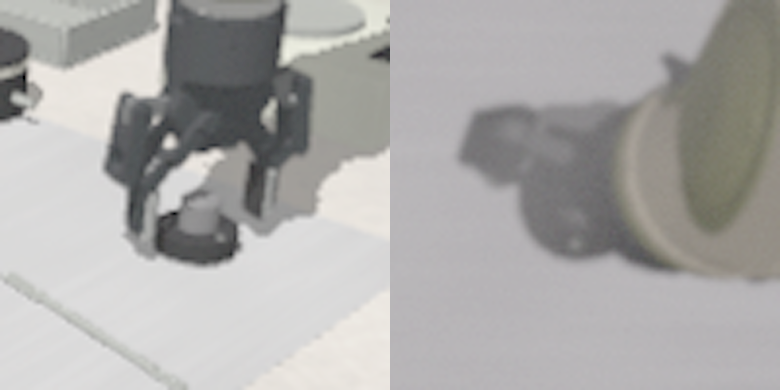

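Call:
step_arm(steps=[[[0.001, 0.002, -0.001], [0, 0, 0]], [[0.001, 0.002, -0.002], [0, 0, 0]], [[0.001, 0.002, -0.002], [0, 0, 0]]])

```text
time_s: 25.6
eef_pos: [0.4666, -0.28, 0.0135]
orientation: [3.142, 0.0, 2.746]
contact_force: [-0.1, 0.1, 0.0]
grip_width: 0.0854
```

Call:
step_arm(steps=[[[0, 0, 0], [0, 0, 0]], [[0, 0, 0], [0, 0, 0]], [[0, 0, 0], [0, 0, 0]], [[0, 0, 0], [0, 0, 0]], [[0, 0, 0], [0, 0, 0]], [[0, 0, 0], [0, 0, 0]], [[0, 0, 0], [0, 0, 0]], [[0, 0, 0], [0, 0, 0]]], jaw=-1)

```text
time_s: 26.4
eef_pos: [0.4665, -0.2802, 0.0141]
orientation: [-3.141, 0.0, 2.746]
contact_force: [-2.7, 0.7, 10.7]
grip_width: 0.0558
```

```bash
python3 look.py u 412 170 477 250
```

```text
26.5 [ 0.4664 -0.2802  0.0141] [-1.7  0.6 11.3] 0.0559849705676121
```

View pics/l_u.png

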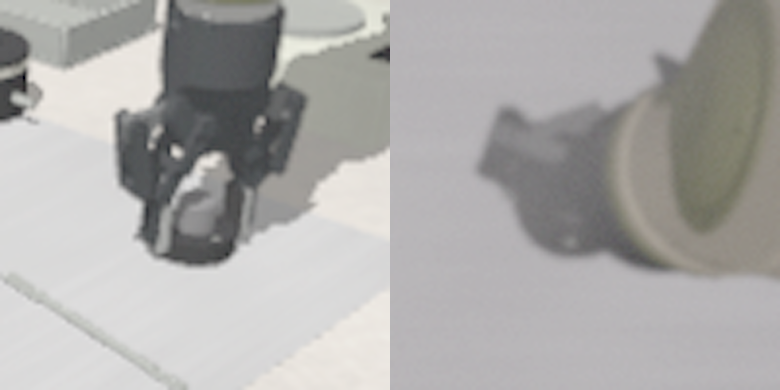

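The cap is gripped; the reading of 56 mm has the same −2 mm offset as on the drum. I'll lift and carry it.

Call:
step_arm(steps=[[[0, 0, 0.015], [0, 0, 0]], [[0, 0, 0.05], [0, 0, 0]], [[0, 0, 0.09], [0, 0, 0]], [[0, 0, 0.13], [0, 0, 0]], [[0.01, 0.007, 0.16], [0, 0, 0]], [[0.035, 0.025, 0.165], [0, 0, 0]], [[0.065, 0.047, 0.165], [0, 0, 0]], [[0.095, 0.068, 0.165], [0, 0, 0]], [[0.125, 0.09, 0.165], [0, 0, 0]], [[0.15, 0.108, 0.165], [0, 0, 0]], [[0.1667, 0.1197, 0.165], [0, 0, 0]], [[0.1667, 0.1197, 0.165], [0, 0, 0]]])

```text
time_s: 27.7
eef_pos: [0.6354, -0.1571, 0.1779]
orientation: [3.14, 0.0, 2.75]
contact_force: [-0.6, -0.7, -1.3]
grip_width: 0.0558
```

Call:
step_arm(steps=[[[0, 0, -0.008], [0, 0, 0]], [[0, 0, -0.016], [0, 0, 0]], [[0, 0, -0.024], [0, 0, 0]], [[0, 0, -0.026], [0, 0, 0]], [[0, 0, -0.026], [0, 0, 0]], [[0, 0, -0.026], [0, 0, 0]]])

```text
time_s: 28.3
eef_pos: [0.6332, -0.1606, 0.1525]
orientation: [-3.142, 0.0, 2.745]
contact_force: [0.1, -0.6, -1.2]
grip_width: 0.0558
```

```bash
python3 look.py v 337 125 411 155;  python3 - <<'E'
from meas import *
s=cv2.imread('pics/side_v.png');t=cv2.imread('pics/top_v.png')
def z(c): return (255*(cv2.resize(c,(400,400),interpolation=cv2.INTER_NEAREST)/255.)**.5).astype(np.uint8)
cv2.imwrite('pics/zv.png',np.hstack([z(s[110:150,317:357]),z(t[130:170,392:432])]))
for nm,r,zz in(('cap',.029,.139),('noz',.027,.11),('steel',.02,.115),('ring',.03,.078)):
    a=np.radians(np.arange(0,360,15)); X=np.c_[.633+r*np.cos(a),-.1605+r*np.sin(a),0*a+zz]
    p=(proj('side',X)-[317,110]+.5)*10; q=(proj('top',X)-[392,130]+.5)*10+[400,0]
    print(nm,'side',p.min(0).round(),p.max(0).round(),'top',q.min(0).round(),q.max(0).round())
E
```

```text
28.4 [ 0.6334 -0.1605  0.1527] [-0.2 -0.1 -0.1] 0.055753446465627805
cap side [ 96. 172.] [317. 249.] top [520.  24.] [861. 352.]
noz side [102. 276.] [305. 352.] top [508.  87.] [814. 382.]
steel side [128. 268.] [279. 324.] top [552. 117.] [780. 336.]
ring side [ 89. 382.] [312. 470.] top [468. 124.] [795. 441.]
```

View pics/l_v.png

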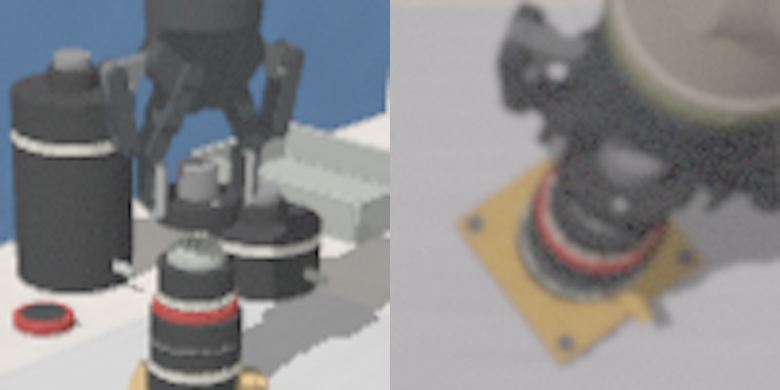

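View pics/zv.png

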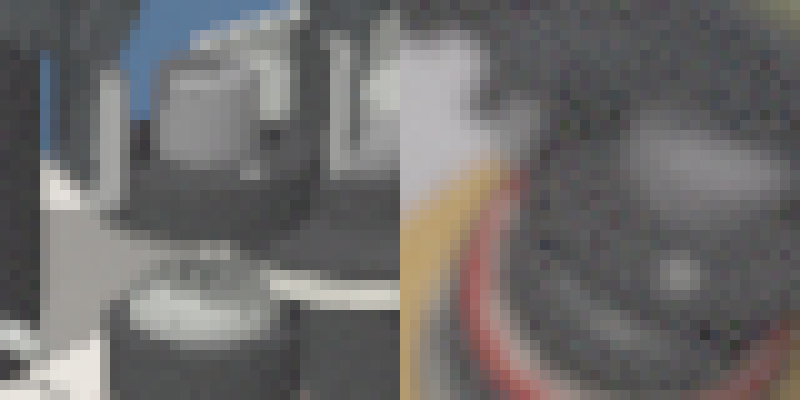

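The knob, cap disc and steel boss line up within about 1 mm in the side view. I'll lower the cap.

Call:
step_arm(steps=[[[0, 0, -0.006], [0, 0, 0]], [[0, 0, -0.011], [0, 0, 0]], [[0, 0, -0.015], [0, 0, 0]], [[0, 0, -0.018], [0, 0, 0]], [[0, 0, -0.021], [0, 0, 0]], [[0, 0, -0.024], [0, 0, 0]], [[0, 0, -0.026], [0, 0, 0]], [[0, 0, -0.027], [0, 0, 0]], [[0, 0, -0.027], [0, 0, 0]]])

```text
time_s: 29.3
eef_pos: [0.6332, -0.1604, 0.1253]
orientation: [-3.142, -0.0, 2.746]
contact_force: [-0.7, -0.1, -1.1]
grip_width: 0.0556
```

Call:
step_arm(steps=[[[0, 0, -0.0007], [0, 0, 0]], [[0, 0, -0.0014], [0, 0, 0]], [[0, 0, -0.0014], [0, 0, 0]], [[0, 0, -0.0014], [0, 0, 0]]])

```text
time_s: 29.7
eef_pos: [0.6333, -0.1604, 0.1243]
orientation: [3.142, 0.0, 2.746]
contact_force: [-0.2, -0.1, 1.1]
grip_width: 0.0555
```

Call:
step_arm(steps=[[[0, 0, -0.0005], [0, 0, 0]], [[0, 0, -0.0008], [0, 0, 0]], [[0, 0, -0.0008], [0, 0, 0]]])

```text
time_s: 30.0
eef_pos: [0.6334, -0.1604, 0.1242]
orientation: [-3.142, 0.001, 2.746]
contact_force: [-2.1, 0.5, 8.7]
grip_width: 0.0555
```

```bash
python3 look.py w 337 130 411 155
```

```text
30.1 [ 0.6334 -0.1604  0.1242] [-3.   0.8  8.9] 0.05552675312563476
```

View pics/l_w.png

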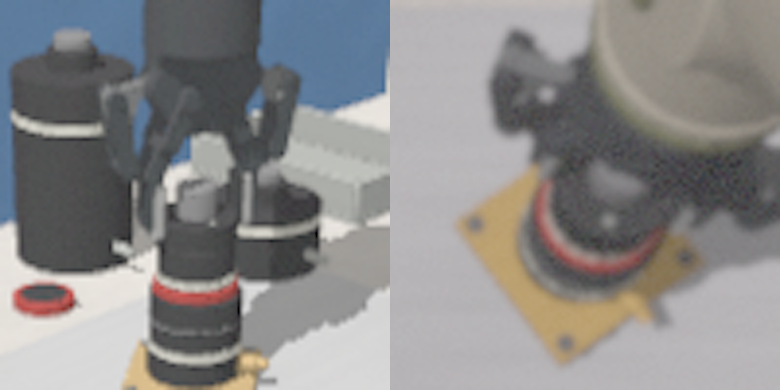

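Contact came at the expected height (0.1242 against 0.1241). I'll release and retreat up and back.

Call:
step_arm(steps=[[[0, 0, 0], [0, 0, 0]], [[0, 0, 0], [0, 0, 0]], [[0, 0, 0], [0, 0, 0]], [[0, 0, 0], [0, 0, 0]], [[0, 0, 0], [0, 0, 0]], [[0, 0, 0], [0, 0, 0]]], jaw=1)

```text
time_s: 30.7
eef_pos: [0.6332, -0.1603, 0.1231]
orientation: [-3.142, -0.0, 2.746]
contact_force: [-0.6, -0.6, -0.1]
grip_width: 0.0854
```

Call:
step_arm(steps=[[[0, 0, 0.015], [0, 0, 0]], [[0, 0, 0.04], [0, 0, 0]], [[0, 0, 0.08], [0, 0, 0]], [[-0.02, -0.02, 0.1], [0, 0, 0]], [[-0.05, -0.04, 0.1], [0, 0, 0]], [[-0.08, -0.07, 0.1], [0, 0, 0]], [[-0.11, -0.1, 0.1], [0, 0, 0]], [[-0.14, -0.12, 0.1], [0, 0, 0]], [[-0.15, -0.14, 0.1], [0, 0, 0]], [[-0.15, -0.14, 0.1], [0, 0, 0]], [[-0.15, -0.14, 0.1], [0, 0, 0]]])

```text
time_s: 31.8
eef_pos: [0.4835, -0.3006, 0.2242]
orientation: [3.141, 0.001, 2.745]
contact_force: [0.4, -0.5, 0.2]
grip_width: 0.0856
```

```bash
python3 look.py x 337 140 411 155
python3 - <<'E'
from meas import *
red=lambda s:(s[:,:,2].astype(int)-s[:,:,1]>40)
s=cv2.imread('pics/side_x.png');t=cv2.imread('pics/top_x.png')
print(fit('top',t,(325,157),lambda q:red(q)|(q.max(2)<60),.010,.025,(0,360)))
print(fit('side',s,(286,195),red,.006,.025,(0,360),14))
print(proj('side',[[.6325,-.161,z] for z in (0,.03,.074,.11,.128,.15)]))
E
```

```text
31.9 [ 0.4841 -0.2994  0.2237] [-0.5  0.7 -0.3] 0.08531092060730622
(array([0.65292486, 0.00639324]), array([0.65293232, 0.00636934, 0.02448384]))
(array([0.6546985, 0.0066751]), array([0.65447522, 0.00757831, 0.03017383]))
[[336.08398807 177.87564043]
 [336.35326816 168.14202621]
 [336.76280053 153.38514471]
 [337.11155535 140.86193251]
 [337.29080238 134.44091512]
 [337.5144799  126.44287909]]
```

View pics/l_x.png

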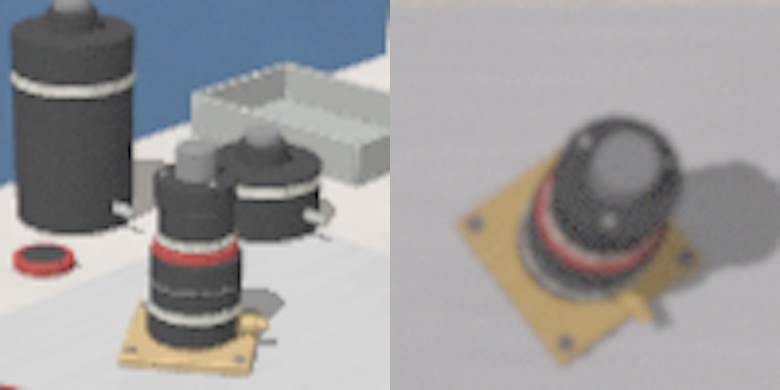

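View pics/side_x.png

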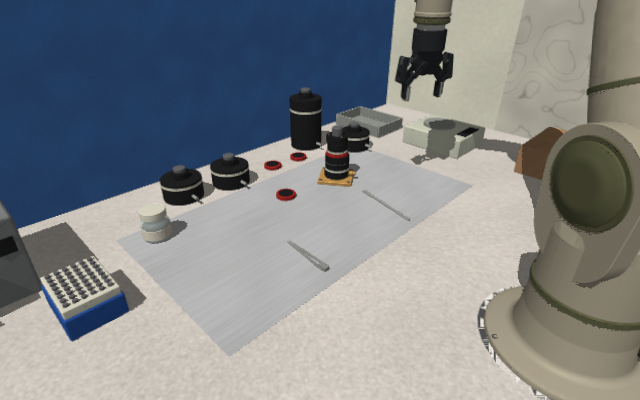

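The full stack stands straight and level at about (337,155) in the side view. The dish is at the same pixels as before, and the arm is clear. I'll hand in.

```bash
python3 -c "
from bench import ctrl
print(ctrl.sign_off())"
```

```text
the job is handed in; nothing more can be done
None
```

I stacked the drum, ring, nozzle stage and cap on the base in that order and handed the job in at about 32 s. Each part was lowered until it touched, then released; contact forces stayed around 13 N or less.

- **Seating:** each part touched down within 0.3 mm of the height it should have when fully seated. The final side and top pictures show the stack straight and level.
- **Dish:** it measures at the same position as at the start, to within 0.1 mm.
- **Clearance:** the gripper is open and well away from the stack.
- **Disagreements:**
  - The two cameras differed by 1–3 mm on some positions, so I made small corrections while each part was held just above its seat.
  - The gripper read 54.5 mm on the 60 mm ring. That is about 3 mm lower than its usual 2 mm under-reading, and I didn't find out why. The ring still hung level and seated flat.

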